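Lay out the laundry tray and nest the dosing caps

TASK

Tidy the laundry tray around the carton and canister already on it: stand the round tub midway between the two, in line with them, and set the scrubbing brush bristles down behind the carton (on the side away from you), centred on it with a gap of about 3 cm and its long side along the carton's long side. Then put the large domed cap, mouth up, centred on the tub's lid, nest the medium cap inside it and the small cap inside that, each seated fully. Do not shift the carton or the canister, and leave the soap dish and the peg basket alone.

Things in the scene. Friction and masses are not known exactly. Their poses are not given: they have to be found in the camera images.
- tray: Black rubber drip tray, fixed, 180 (x) by 310 (y) mm; floor 4 mm thick, lip 6 mm wide and 9 mm high. Origin: centre of its underside, on the worktop. Its +x points away from the robot (turned up to 0.2 rad); 'behind' means towards +x; +y is to the robot's left, along its long side. Carton and canister stand in a row along its y, 30 mm nearer the robot than its centre.
- carton: Plain cardboard carton with a paper band, 50 (x) by 80 (y) by 70 (z) mm, about 0.7 kg, standing loose on the tray, 100 mm left or right of its middle, long side along the tray's long side. Origin: centre of its underside; axes within 0.04 rad of the tray's. Not to be moved.
- canister: Bare steel round canister with two raised bands, diameter 64 mm (67 over the bands), 75 mm high, about 0.7 kg, standing loose on the tray, 200 mm from the carton (centre to centre) along the tray's y. Origin: centre of its underside. Not to be moved.
- tub: Squat round white plastic tub with a flat grey lid, lid diameter 60 mm, body diameter 58 mm, 60 mm high in all (lid: the top 12 mm), about 0.25 kg. Origin: centre of its underside, z up.
- brush: Small laundry scrubbing brush lying bristles down: wooden back 40 (x) by 66 (y) mm, 22 mm thick, on stiff white bristles (rigid block 34 by 60 mm) 22 mm high; 44 mm high in all, about 0.12 kg. Origin: centre of its underside; its y is the long side.
- cap_large: Largest of three blue domed dosing caps, lying inverted: open mouth up, standing on its flat crown. Outer diameter 64 mm from 18 mm up to the rim, 26 mm high, crown 30 mm across, wall and base 3 mm, about 0.03 kg. Origin: centre of its underside (crown), z up towards the mouth.
- cap_medium: Middle one of the three blue domed dosing caps, also mouth up: outer diameter 52 mm from 20 mm up to the rim, 39 mm high, crown 22 mm across, wall and base 3 mm, 0.03 kg. Nested in the large cap, its origin is 3 mm above the large cap's and its rim 16 mm above the large cap's rim. Origin: centre of its underside (crown), z up.
- cap_small: Smallest of the three blue domed dosing caps, also mouth up: outer diameter 40 mm from 20 mm up to the rim, 52 mm high, crown 16 mm across, wall and base 3 mm, 0.03 kg. Nested in the medium cap, its origin is 3 mm above the medium cap's and its rim 16 mm above the medium cap's rim. Origin: centre of its underside (crown), z up.
- soapdish: Bystander: white ceramic soap dish with a pale bar of laundry soap in it, 75 (x) by 105 (y) by 31 mm, loose, beyond the things on the right. Origin: centre of its underside.
- basket: Bystander: open white plastic basket of wooden clothes pegs, 100 (x) by 130 (y) by 45 mm, loose, beyond the things on the left. Origin: centre of its underside.
Mind the look-alikes: they are no part of the job. What is shaped like the brush but orange is not meant.

How it is judged:
By the outcome, as a careful person would: the job done as asked, in the order asked, and still so for the second after the job is handed in, with the robot touching nothing.
It also fails if it takes over 133 s, if anything falls off the work surface, if the arm or the gripper's body presses on something with over 40 N, if the wrist force passes 120 N, or if a joint passes its speed limit or range.

ROBOT

A 7-joint arm with a two-finger parallel gripper is mounted at the origin on the work surface. World frame = base frame: x ahead of the robot, y to its left, z up, the work surface at z = 0. Lengths are in mm, angles in rad, forces in N, time in s.
With the tool pointing down it reaches from about 350 to 900 mm from the base axis. Payload 7.2 kg.
Tool frame: the origin (TCP) lies between the finger pads; the fingertips stand 11 mm ahead of it and the grasp point (between the pads) lies 8 mm behind it; z points along the fingers, y is the line along which they close (so a half turn about z gives the same grasp; the last joint's range is limited). The gripper opens to 88 mm and grips with 3 to 60 N. Pads are 20 mm wide; open, the fingers measure 115 mm over their backs; the gripper's body (75 mm by 178 mm) begins 61 mm behind the grasp point.
Start: joints at [-1.286, 0.411, -0.013, 1.596, 0.006, 1.134, -0.082], TCP at [215.964, 586.505, 233.653] pointing down, gripper open.
Joint ranges: [-2.95, 2.95], [-0.29, 1.99], [-1.47, 1.44], [0.14, 2.54], [-1.03, 4.17], [0.13, 1.85], [-2.86, 2.86]. Speed limits (rad/s): [2.39, 2.39, 3.01, 3.01, 3.14, 3.14, 3.14].

INTERFACE

Orientations are given as a unit quaternion [w, x, y, z].
In Python, from cell import state, camera, calibration, finish_job, search_frame gives the robot as it stands. The module is installed in compiled form; this text tells all that it offers.
- The arm moves only by the shell command python3 -m crank 'ROWS' [OPENING] [FORCE]. ROWS is a JSON list of rows, 1 to 12 of them, each written [[dx, dy, dz], [rx, ry, rz]]: dx, dy, dz in mm, then a rotation vector rx, ry, rz in rad; each row is the pose to reach, as a shift and turn from the pose commanded when the command began, along the tool's axes at that moment; what a row does not reach only later rows make up. A row lasts 1/10 s, in which the tool goes at most 50 mm and 0.15 rad, less where a joint would pass 70% of its speed; a pose out of reach is approached as far as the arm can. OPENING is the finger opening in mm, set as the command begins (- or left out keeps the last). The fingers move at their own pace and stop on an object; FORCE is the grip in N (left out, the last holds). Time passes only in rows, so rows that do not move let the fingers close. It prints the time, the measured TCP pose, the force, the opening and the grip force at its end. Input that does not fit is refused with a message, and nothing moves.
- state(): the state, without advancing time (a new reading comes with each control period).
- camera(name): name is "side" or "top" or "wrist"; returns (picture, depth): 480x640x3 uint8, red, green, blue; 480x640 float32, mm along the optical axis (not along the pixel's ray), 0 where there is no reading.
- calibration(name): a dict with "vertical_fov" (degrees; the focal length in pixels is half the picture's height over the tangent of half this angle, whatever the lens; pixels are square), "cx", "cy" (the principal point, pixels), "k1" (the pictures are not rectified: a ray, as slopes to the right and down, at radius r is drawn at 1 + k1 r^2 times it, then the intrinsics apply), "R" (3x3) and "t" (3): a world point X has camera coordinates R X + t; the wrist camera has in their place "hand_eye" (4x4, takes a point from camera to tool coordinates, whose origin is the TCP and whose axes are the flange's). Camera axes: x right, y down, z forward; pixel columns grow to the right and rows downward; lengths in mm; the calibration is good to about 2 mm. A picture is of the moment at which its call begins: read the wrist's pose just before it. calibration takes no time and is no camera call.
- finish_job(): hands the job in; it is judged then, once.
Trained networks look in the newest picture that a camera, given by its name, has taken for a name from the list of things; names that differ only in an ending like _2 or _b are one class to them, and where a whole thing is asked for, a point or a joint stands for the part that bears it (a point fixed in the world has none). Each returns a list of dicts, best first, with "score" (0 to 1); they miss things now and then, are a little off and sometimes report something else, mostly with a low value. They report only what shows in the picture. A call takes as long as a camera call. They do not tell look-alikes from the thing itself.
- search_frame(camera, label): "bbox" ([left, top, right, bottom] in pixels, round what is visible of it).
The state is a dict: "time": time; "qpos": joint angles; "joint_velocities": joint speeds; "joint_efforts": joint torques, N m; "tool_pos": TCP position; "orientation": TCP orientation; "wrist_force": force on the tool from outside, world axes, zero at the start; "moment": the same for the moment, N m; "finger_gap": finger opening in mm; "grasp_force": force on a finger pad.
Only numpy, scipy, OpenCV 4.12 (cv2) and the standard library are available. Lean on these libraries where they do the work, as an engineer would, in place of code of your own. Each camera call takes 0.05 s, during which the arm holds its last target. There are 200 camera calls.

## Working session

There is one attempt and no reset: what is moved stays moved. The work goes in short steps, Python scripts to look and compute and a shell command to move; the robot and the scene stay as the last step left them, time stands still between calls to the robot, and variables do not carry over. Pictures are saved under pics/ and viewed, at most 14 in all, crops included, and the job is handed in when it is done.

```bash
mkdir -p pics; cat > h.py <<'E'
import numpy as np, cv2
from cell import state, camera, calibration, finish_job, search_frame
from scipy.spatial.transform import Rotation as Rn
def Rq(q): return Rn.from_quat([q[1],q[2],q[3],q[0]]).as_matrix()
def cloud(name, s=None):
    """returns picture, depth, HxWx3 world points (nan where none)"""
    s=state(); img,d=camera(name); c=calibration(name)
    f=240/np.tan(np.radians(c["vertical_fov"])/2)
    K=np.array([[f,0,c["cx"]],[0,f,c["cy"]],[0,0,1]])
    v,u=np.mgrid[0:480,0:640]
    p=cv2.undistortPoints(np.stack([u,v],-1).reshape(-1,1,2).astype(float),K,np.array([c["k1"],0,0,0,0.])).reshape(480,640,2)
    P=np.dstack([p[...,0]*d,p[...,1]*d,d]).astype(float); P[d<=0]=np.nan
    if "hand_eye" in c:
        H=np.array(c["hand_eye"]); P=P@H[:3,:3].T+H[:3,3]
        W=P@Rq(s["orientation"]).T+np.array(s["tool_pos"])
    else: W=(P-np.array(c["t"]))@np.array(c["R"])
    return img,d,W
def save(n,img): cv2.imwrite("pics/"+n,cv2.cvtColor(img,cv2.COLOR_RGB2BGR))
E
python3 - <<'E'
from h import *
s=state(); print(s)
for n in("top","side"):
    img,d,W=cloud(n); save(n+"0.png",img); np.savez(n+"0.npz",img=img,W=W)
    for l in "tray carton canister tub brush cap_large cap_medium cap_small soapdish basket".split():
        for r in search_frame(n,l)[:4]:
            b=r["bbox"]; u,v=int((b[0]+b[2])/2),int((b[1]+b[3])/2)
            print(n,l,round(r["score"],2),np.round(b),np.round(W[v,u]))
E
```

```text
{'time': 0.0, 'qpos': array([-1.28617223,  0.41190409, -0.01270352,  1.59700841,  0.0056185 ,
        1.13430829, -0.08218405]), 'joint_velocities': array([ 1.19611012e-03, -4.48253369e-04, -9.22724431e-05,  6.80697078e-04,
        4.61009176e-04,  2.03769374e-03,  2.68969859e-03]), 'joint_efforts': array([-6.26121237e-04, -5.87952948e+01,  6.40959945e-01, -2.91092402e+01,
       -5.38398384e-02,  1.80683378e-02,  1.76645731e-04]), 'tool_pos': array([215.8519779 , 586.03659199, 232.82109366]), 'orientation': array([-7.38442534e-05,  1.75478475e-01,  9.84482946e-01, -7.92808627e-04]), 'wrist_force': array([ 0.56666686, -0.97835878,  0.1074655 ]), 'moment': array([-0.02073188,  0.02584714, -0.04154909]), 'grasp_force': 0.0, 'finger_gap': 87.9044602602326}
top tray 0.63 [260. 179. 402. 262.] [539. -25.   4.]
top tray 0.62 [180. 212. 203. 236.] [537. 289.   2.]
top tray 0.59 [170. 264. 210. 292.] [410. 272.  58.]
top carton 0.6 [266. 214. 305. 246.] [506.  75.  75.]
top canister 0.69 [102. 160. 172. 209.] [631. 414.   6.]
top tub 0.87 [168. 264. 206. 295.] [408. 278.  59.]
top brush 0.95
[... 791 characters left out ...]
ide tub 0.82 [193. 188. 225. 229.] [398. 257.  62.]
side brush 0.85 [469. 379. 505. 425.] [ 459. -377.   45.]
side brush 0.82 [438. 316. 486. 361.] [ 527. -285.   43.]
side brush 0.63 [393. 426. 444. 474.] [ 328. -344.   45.]
side brush 0.62 [365. 263. 405. 315.] [ 494. -134.   76.]
side cap_large 0.6 [194. 161. 219. 184.] [487. 401.  11.]
side cap_medium 0.58 [236. 168. 264. 196.] [537. 298.  13.]
side cap_small 0.83 [389. 364. 414. 396.] [ 410. -251.   12.]
side cap_small 0.65 [367. 264. 406. 314.] [ 495. -138.   78.]
side soapdish 0.58 [498. 297. 565. 362.] [ 634. -362.   32.]
side soapdish 0.15 [237. 170. 261. 195.] [534. 298.  14.]
side basket 0.63 [219. 118. 282. 168.] [612. 384.  35.]
```

```bash
ls .
```

```text
h.py
pics
side0.npz
top0.npz
```

View pics/top0.png

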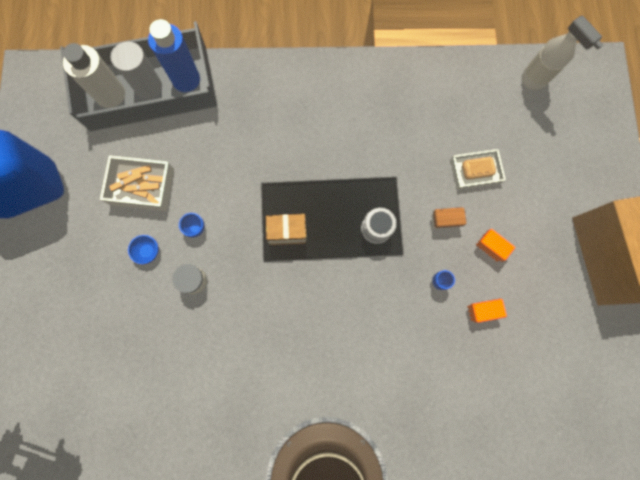

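View pics/side0.png

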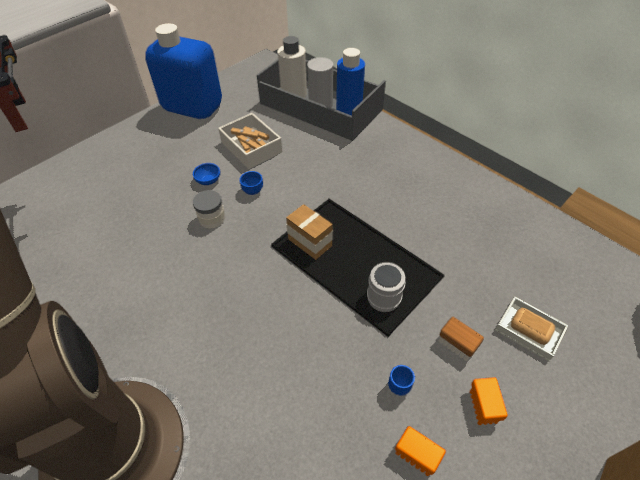

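The brush has three candidates in the top view: brown wood at (450,217), orange at (496,246) and orange at (489,311). The brown one fits, since it has a wooden back and orange is excluded. I'll measure everything and check that brush in a crop.

```bash
python3 - <<'E'
from h import *
D={n:np.load(n+"0.npz") for n in("top","side")}
# name: approx xy, top-height window, search radius, known size
T={"carton":((500,80),74,60),"canister":((505,-133),79,45),"tub":((405,270),60,40),"brush":((535,-280),44,48),
"cap_large":((487,397),26,42),"cap_medium":((537,293),39,36),"cap_small":((405,-262),52,32),"soapdish":((636,-360),31,70)}
for n in D:
    W=D[n]["W"]
    for o,(c,h,r) in T.items():
        m=(np.hypot(W[...,0]-c[0],W[...,1]-c[1])<r)&(W[...,2]>6 if o not in("carton","canister") else W[...,2]>20)
        z=W[m][:,2]; m2=m&(abs(W[...,2]-h)<6)
        P=W[m2][:,:2].astype(np.float32)
        if len(P)<8: print(n,o,"few",len(P),np.nanmax(z) if len(z) else None); continue
        (cx,cy),(a,b),an=cv2.minAreaRect(P); e=cv2.minEnclosingCircle(P)
        print(n,o,"z95",round(np.percentile(z,95)),"rect",np.round([cx,cy,a,b,an],1),"circ",np.round([*e[0],e[1]],1),"mean",np.round(P.mean(0),1),len(P))
    im=D[n]["img"].astype(int); m=(im.max(2)<45)&(abs(W[...,2]-6)<12)&(abs(W[...,1]+25)<190)&(abs(W[...,0]-530)<140)
    P=W[m][:,:2].astype(np.float32); print(n,"tray",cv2.minAreaRect(P),len(P))
a=D["top"]["img"][190:340,410:560]; b=D["side"]["img"][300:480,380:560]
save("crop1.png",np.hstack([cv2.resize(a,(400,400),interpolation=2),cv2.resize(b,(400,400),interpolation=2)]))
E
```

```text
top carton z95 76 rect [511.6  73.1  50.9  79.5   1.4] circ [511.4  73.1  45.9] mean [510.7  73.2] 925
top canister z95 81 rect [ 515.6 -123.6   60.8   62.7   87. ] circ [ 515.5 -124.1   31.8] mean [ 514.7 -123.7] 700
top tub z95 63 rect [410.  279.   58.7  57.8  89.2] circ [409.8 278.9  29.8] mean [409.6 278.7] 671
top brush z95 47 rect [ 532.7 -280.9   40.2   65.9    2.9] circ [ 533.6 -280.8   37. ] mean [ 532.1 -280. ] 546
top cap_large z95 27 rect [480.  388.5  53.8  62.5  58.6] circ [478.4 385.4  31.9] mean [482.8 394.2] 135
top cap_medium z95 40 rect [530.8 284.8  41.8  50.8  57.2] circ [528.4 281.2  25.7] mean [534.1 288.9] 89
top cap_small z95 54 rect [ 397.5 -256.2   38.2   38.    85.9] circ [ 397.2 -256.1   20. ] mean [ 396.8 -256.1] 104
top soapdish z95 33 rect [ 648.3 -352.    71.7   86.5    6.9] circ [ 643.5 -350.4   48.4] mean [ 648.  -358.8] 534
top tray ((0.0, 0.0), (0.0, 0.0), 0.0) 0
side carton z95 77 rect [511.4  74.   52.3  82.    2.7] circ [512.   74.1  46.7] mean [509.6  72. ] 867
side canister z95 81 rect [ 515.  -123.7   62.    62.9   27.1] circ [ 515.8 -123.9   32.2] mean [ 513.5 -125. ] 835
side tub z95 63 rect [410.2 278.1  60.2  59.2  31.4] circ [409.9 277.6  31. ] mean [409.2 275.7] 515
side brush z95 47 rect [ 533.2 -280.5   41.4   66.6    2.6] circ [ 534.2 -280.2   37. ] mean [ 531.6 -281.6] 842
side cap_large z95 28 rect [481.  386.6  58.6  63.2  47.2] circ [479.5 385.8  32.8] mean [485.4 395.7] 144
side cap_medium z95 41 rect [530.3 284.6  42.9  50.2  49.2] circ [528.5 281.   26.1] mean [534.  290.5] 106
side cap_small z95 54 rect [ 397.5 -256.2   39.2   38.8   37.5] circ [ 398.  -256.3   20.6] mean [ 397.5 -256.3] 206
side soapdish z95 34 rect [ 650.4 -359.4   72.7  103.2    5.9] circ [ 651.3 -358.8   59.7] mean [ 647.6 -361.1] 852
side tray ((543.3990478515625, -24.779953002929688), (181.57943725585938, 309.2735900878906), 1.7483220100402832) 8085
```

View pics/crop1.png

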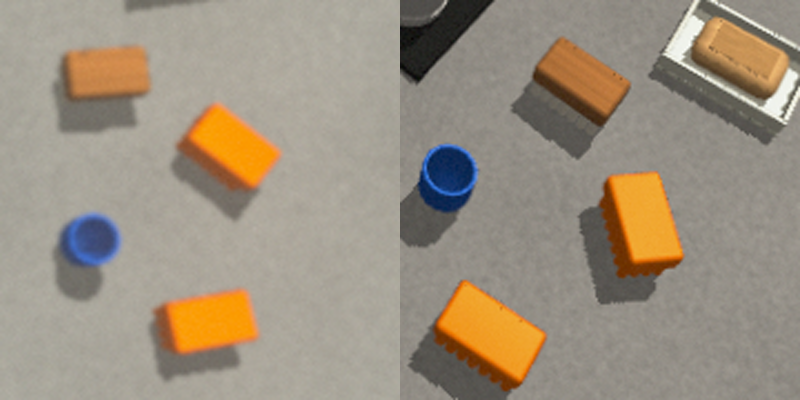

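The crop shows the wooden brown brush at (105,72), and the other two are orange look-alikes. I'll add a planning helper and move to the tub first.

```bash
cat >> h.py <<'E'
def plan(x,y,z,yaw=0.032):
    """tool-axis shift+turn from measured pose to TCP (x,y,z), tool y at yaw, pointing down"""
    s=state(); R=Rq(s["orientation"]); p=np.array(s["tool_pos"])
    ty=np.array([np.cos(yaw),np.sin(yaw),0]); tz=np.array([0,0,-1.]); G=np.c_[np.cross(ty,tz),ty,tz]
    print("t",round(s["time"],2),"pos",p.round(1),"plan",(R.T@(np.array([x,y,z])-p)).round(1),Rn.from_matrix(R.T@G).as_rotvec().round(3),"F",np.array(s["wrist_force"]).round(1),"gap",round(s["finger_gap"],1),"grip",round(s["grasp_force"],1))
E
python3 -c "
from h import *
plan(410,278.5,150)"
```

```text
t 1.1 pos [216.  586.5 233.7] plan [-288.5 -222.    83.6] [ 0.    -0.     1.186] F [-0.2  0.6 -0.3] gap 88.1 grip 0.0
```

```bash
python3 -m crank '[[[-36,-28,10],[0,0,0.148]],[[-72,-56,21],[0,0,0.296]],[[-108,-83,31],[0,0,0.445]],[[-144,-111,42],[0,0,0.593]],[[-180,-139,52],[0,0,0.741]],[[-216,-167,63],[0,0,0.889]],[[-252,-194,73],[0,0,1.037]],[[-288.5,-222,83.6],[0,0,1.186]],[[-288.5,-222,83.6],[0,0,1.186]],[[-288.5,-222,83.6],[0,0,1.186]]]' 88 20
python3 - <<'E'
from h import *
plan(410,278.5,44)
img,d,W=cloud("wrist"); save("w1.png",img)
m=(abs(W[...,2]-60)<8)&(np.hypot(W[...,0]-410,W[...,1]-278)<45)
P=W[m][:,:2].astype(np.float32); print(len(P), cv2.minEnclosingCircle(P) if len(P) else 0, P.mean(0) if len(P) else 0, np.median(W[m][:,2]))
E
```

```text
time: 2.1
tool_pos: [410.4, 277.8, 150.1]
orientation: [-0.0, 0.696, 0.718, -0.0]
wrist_force: [0.3, 0.2, -0.3]
finger_gap: 87.9
grasp_force: 0.0
t 2.1 pos [410.4 277.8 150.1] plan [  0.7  -0.4 106.1] [-0.     0.    -0.001] F [ 0.3  0.2 -0.3] gap 87.9 grip 0.0
5335 ((409.904052734375, 279.2527160644531), 30.225139617919922) [410.21896 280.7411 ] 60.32126790836409
```

View pics/w1.png

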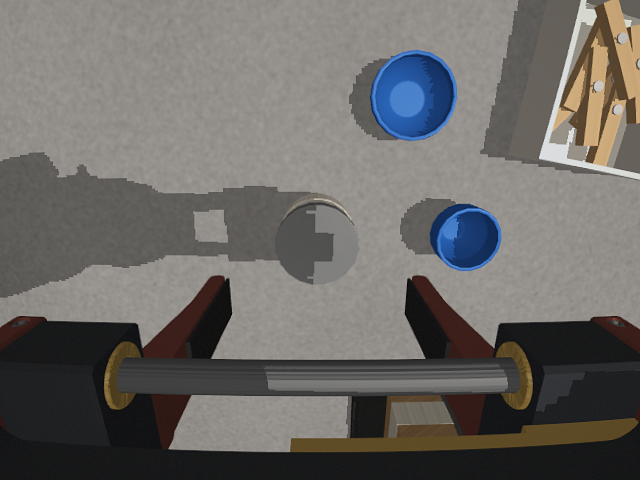

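The wrist view shows the tub at (316,243) between the fingers, the large cap at (413,95), the medium cap at (465,237), and the basket at upper right. The tub position agrees within 1 mm, so I'm gripping its lid.

```bash
python3 -m crank '[[[0.5,-0.2,45],[0,0,0]],[[1,-0.4,80],[0,0,0]],[[1,-0.4,98],[0,0,0]],[[1,-0.4,106],[0,0,0]],[[1,-0.4,106],[0,0,0]]]' 88 30
python3 -m crank '[[[0,0,0],[0,0,0]],[[0,0,0],[0,0,0]],[[0,0,0],[0,0,0]],[[0,0,0],[0,0,0]],[[0,0,0],[0,0,0]],[[0,0,0],[0,0,0]]]' 50 30
python3 -m crank '[[[0,0,-10],[0,0,0]],[[0,0,-50],[0,0,0]],[[0,0,-100],[0,0,0]],[[0,0,-120],[0,0,0]],[[0,0,-120],[0,0,0]]]'
python3 -c "
from h import *
plan(513.5,-25.2,120)"
```

```text
time: 2.65
tool_pos: [408.7, 280.5, 43.5]
orientation: [-0.0, 0.695, 0.719, -0.001]
wrist_force: [-0.0, -1.0, 0.7]
finger_gap: 88.0
grasp_force: 0.0
time: 3.25
tool_pos: [409.9, 279.9, 44.7]
orientation: [-0.0, 0.696, 0.718, 0.001]
wrist_force: [-1.3, -0.9, 6.5]
finger_gap: 59.3
grasp_force: 30.0
time: 3.75
tool_pos: [411.0, 280.5, 167.4]
orientation: [-0.0, 0.696, 0.718, 0.003]
wrist_force: [-0.2, -0.0, -1.9]
finger_gap: 59.4
grasp_force: 30.0
t 3.75 pos [411.  280.5 167.4] plan [-309.    92.5   46.5] [ 0.004 -0.004 -0.   ] F [-0.2 -0.  -1.9] gap 59.4 grip 30.0
```

```bash
python3 -m crank '[[[-40,12,0],[0,0,0]],[[-85,26,0],[0,0,0]],[[-130,39,0],[0,0,0]],[[-175,52,0],[0,0,0]],[[-220,66,0],[0,0,0]],[[-265,80,0],[0,0,0]],[[-300,90,20],[0,0,0]],[[-309,92.5,46.5],[0,0,0]],[[-309,92.5,46.5],[0,0,0]],[[-309,92.5,46.5],[0,0,0]]]'
python3 - <<'E'
from h import *
img,d,W=cloud("wrist"); save("w2.png",img); np.savez("w2.npz",img=img,W=W)
img,d,W=cloud("top"); save("t2.png",img)
for _ in range(3): plan(513.5,-25.2,48); camera("top")
E
```

```text
time: 4.75
tool_pos: [510.7, -26.2, 116.5]
orientation: [-0.001, 0.696, 0.718, -0.001]
wrist_force: [0.3, 0.8, -1.9]
finger_gap: 59.1
grasp_force: 30.0
t 4.85 pos [511.9 -25.2 117.9] plan [-0.1  1.6 69.9] [-0.    -0.     0.002] F [ 0.4  1.  -1.4] gap 59.3 grip 30.0
t 4.9 pos [512.2 -25.1 118.2] plan [-0.2  1.3 70.2] [ 0.001 -0.001  0.002] F [ 0.4  0.  -1.8] gap 59.7 grip 30.0
t 4.95 pos [512.3 -25.2 118.4] plan [-0.1  1.1 70.4] [ 0.001 -0.001  0.002] F [ 0.8  0.3 -1.4] gap 59.2 grip 30.0
```

View pics/w2.png

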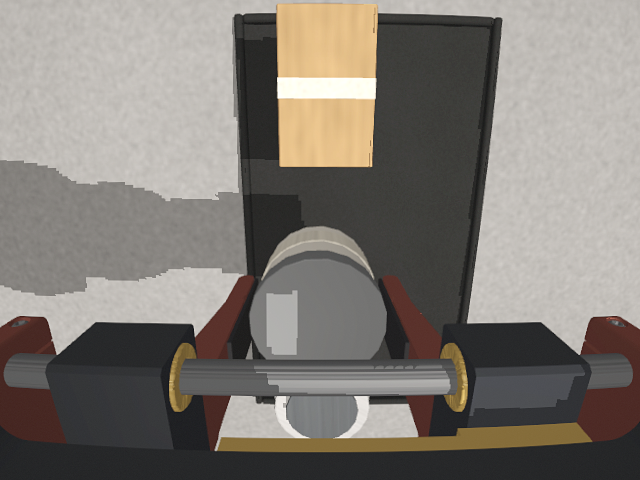

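The tub is held at (318,310), with the carton ahead at (327,85) and the canister behind at (322,415). I'll check the carton pose from this closer view, then lower the tub.

```bash
python3 - <<'E'
from h import *
W=np.load("w2.npz")["W"]
for n,c,r,h in(("carton",(511,73),55,74),("canister",(515,-124),40,79),("tub",(512,-25),36,134)):
    m=(np.hypot(W[...,0]-c[0],W[...,1]-c[1])<r)&(abs(W[...,2]-h)<8); P=W[m][:,:2].astype(np.float32)
    print(n,len(P),np.median(W[m][:,2]),cv2.minAreaRect(P),cv2.minEnclosingCircle(P))
plan(513.5,-25.2,48)
E
python3 -m crank '[[[-0.1,1.2,35],[0,0,0]],[[-0.1,1.2,55],[0,0,0]],[[-0.1,1.2,62],[0,0,0]],[[-0.1,1.2,66],[0,0,0]],[[-0.1,1.2,68],[0,0,0]],[[-0.1,1.2,68],[0,0,0]]]'
python3 -m crank '[[[0,0,1],[0,0,0]],[[0,0,1.5],[0,0,0]],[[0,0,1.5],[0,0,0]]]'
python3 -c "
from h import *
plan(513.5,-25.2,48)"
```

```text
carton 15832 74.14295245313716 ((512.4505004882812, 74.94985961914062), (50.60987091064453, 80.18330383300781), 1.5638554096221924) ((512.5393676757812, 74.7395248413086), 46.386756896972656)
canister 3540 79.15719309330095 ((517.0875854492188, -128.2235107421875), (63.68415451049805, 39.95469665527344), 1.1920758485794067) ((517.072021484375, -122.84417724609375), 31.9554443359375)
tub 13158 131.9679011689749 ((511.68670654296875, -20.62596893310547), (68.83140563964844, 48.7509651184082), 0.863092839717865) ((511.7738952636719, -19.303791046142578), 34.725257873535156)
t 5.0 pos [512.3 -25.3 118.3] plan [-0.   1.1 70.3] [ 0.001 -0.001  0.002] F [-0.7 -0.  -2.5] gap 59.0 grip 30.0
time: 5.6
tool_pos: [513.6, -26.3, 50.2]
orientation: [0.0, 0.696, 0.718, 0.0]
wrist_force: [0.0, -1.0, -1.7]
finger_gap: 59.4
grasp_force: 30.0
time: 5.9
tool_pos: [513.6, -26.5, 48.7]
orientation: [0.0, 0.696, 0.718, 0.001]
wrist_force: [-0.2, -0.2, 5.4]
finger_gap: 59.4
grasp_force: 30.0
t 5.9 pos [513.6 -26.5  48.7] plan [ 1.3 -0.1  0.8] [ 0.001 -0.    -0.   ] F [-0.2 -0.2  5.4] gap 59.4 grip 30.0
```

```bash
python3 -m crank '[[[0.8,0.6,-1],[0,0,0]],[[0.8,0.6,0.2],[0,0,0]],[[0.8,0.6,0.2],[0,0,0]]]'
python3 -m crank '[[[0,0,0],[0,0,0]],[[0,0,0],[0,0,0]],[[0,0,0],[0,0,0]],[[0,0,0],[0,0,0]]]' 84
python3 -m crank '[[[0,0,-30],[0,0,0]],[[0,0,-80],[0,0,0]],[[0,0,-110],[0,0,0]],[[0,0,-110],[0,0,0]],[[0,0,-110],[0,0,0]]]'
python3 - <<'E'
from h import *
for n in("top","side","wrist"):
    img,d,W=cloud(n)
    for o,c,r,h,k in(("tub",(514,-25),38,64,6),("carton",(511,74),55,74,6),("canister",(515,-124),40,79,6)):
        m=(np.hypot(W[...,0]-c[0],W[...,1]-c[1])<r)&(abs(W[...,2]-h)<k); P=W[m][:,:2].astype(np.float32)
        if len(P)>9:
            q=cv2.minAreaRect(P);e=cv2.minEnclosingCircle(P); print(n,o,len(P),np.round([*q[0],*q[1],q[2]],1),np.round([*e[0],e[1]],1))
plan(533,-280.7,150,0.045)
E
```

```text
time: 6.2
tool_pos: [514.0, -25.5, 48.7]
orientation: [-0.0, 0.696, 0.718, 0.0]
wrist_force: [-3.0, 1.1, 11.6]
finger_gap: 59.4
grasp_force: 30.0
time: 6.6
tool_pos: [513.6, -25.6, 47.7]
orientation: [-0.0, 0.696, 0.718, -0.0]
wrist_force: [0.0, -0.4, -0.8]
finger_gap: 83.9
grasp_force: 0.0
time: 7.1
tool_pos: [513.9, -25.3, 158.1]
orientation: [0.0, 0.696, 0.718, 0.001]
wrist_force: [-0.2, -0.1, -0.1]
finger_gap: 84.0
grasp_force: 0.0
top carton 616 [510.9  84.2  56.6  51.   89.9] [511.4  84.1  36.8]
side tub 681 [513.2 -26.9  59.4  59.   29.1] [513.4 -26.3  30.9]
side carton 696 [507.3  74.7  44.   84.    0.8] [508.3  74.8  47. ]
side canister 844 [ 515.7 -124.1   63.2   62.9   41. ] [ 516.  -123.6   32.7]
wrist tub 5174 [514.7 -25.9  59.4  59.1  56.4] [514.8 -26.   30. ]
wrist carton 10784 [512.6  75.2  50.2  80.1   1.9] [512.5  75.2  46.6]
wrist canister 1794 [ 519.7 -121.1   57.6   63.7   18.6] [ 517.  -122.6   32.6]
t 7.25 pos [512.8 -25.6 156.5] plan [-255.6   12.     6.6] [-0.002  0.    -0.013] F [-0.3  0.1  0.2] gap 84.1 grip 0.0
```

The tub is within about 1 mm of the midpoint. Next is the brush.

```bash
python3 -m crank '[[[-40,2,0],[0,0,0]],[[-85,4,0],[0,0,0]],[[-130,6,0],[0,0,0]],[[-175,8,0],[0,0,0]],[[-215,10,3],[0,0,-0.013]],[[-245,11.5,6],[0,0,-0.013]],[[-255.6,12,6],[0,0,-0.013]],[[-255.6,12,6],[0,0,-0.013]],[[-255.6,12,6],[0,0,-0.013]]]'
python3 - <<'E'
from h import *
img,d,W=cloud("wrist"); save("w3.png",img)
m=(np.hypot(W[...,0]-533,W[...,1]+281)<48)&(abs(W[...,2]-44)<8); P=W[m][:,:2].astype(np.float32)
print(len(P),np.median(W[m][:,2]),cv2.minAreaRect(P)); print(img[m].mean(0))
plan(533.5,-281,30,0.045)
E
```

```text
time: 8.15
tool_pos: [533.7, -279.1, 151.0]
orientation: [-0.001, 0.691, 0.723, 0.0]
wrist_force: [-0.2, -0.0, 0.1]
finger_gap: 84.0
grasp_force: 0.0
4294 44.149930948543705 ((534.4542846679688, -279.89569091796875), (40.05754089355469, 65.50164794921875), 2.9751408100128174)
[151.37820214 107.02305543  65.61923614]
t 8.2 pos [ 534.  -278.6  151.3] plan [ -2.5  -0.6 121.3] [-0.001 -0.001  0.002] F [-0.1  0.6 -0.3] gap 84.0 grip 0.0
```

View pics/w3.png

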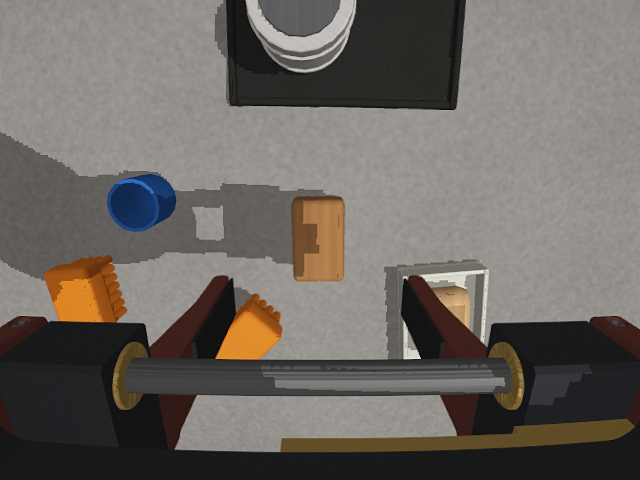

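The wrist view shows the wooden brush at (318,238), an orange look-alike at (250,330), the soap dish at (440,310) and the small cap at (142,202). Narrowing to a 62 mm opening leaves clearance all round.

```bash
python3 -m crank '[[[-1.8,-0.3,45],[0,0,-0.005]],[[-1.8,-0.3,90],[0,0,-0.005]],[[-1.8,-0.3,112],[0,0,-0.005]],[[-1.8,-0.3,124],[0,0,-0.005]],[[-1.8,-0.3,124],[0,0,-0.005]],[[-1.8,-0.3,124],[0,0,-0.005]]]' 62 25
python3 -m crank '[[[0,0,0],[0,0,0]],[[0,0,0],[0,0,0]],[[0,0,0],[0,0,0]],[[0,0,0],[0,0,0]],[[0,0,0],[0,0,0]]]' 30 25
python3 -m crank '[[[0,0,-10],[0,0,0]],[[0,0,-50],[0,0,0]],[[0,0,-100],[0,0,0]],[[0,0,-130],[0,0,0]],[[0,0,-130],[0,0,0]]]'
python3 -c "
from h import *
plan(587.3,77.0,158,0.03)"
```

```text
time: 8.8
tool_pos: [534.5, -282.3, 28.9]
orientation: [0.001, 0.689, 0.725, 0.0]
wrist_force: [-0.9, -0.3, -0.7]
finger_gap: 62.2
grasp_force: 0.0
time: 9.3
tool_pos: [534.1, -282.7, 28.7]
orientation: [0.0, 0.689, 0.725, 0.0]
wrist_force: [-0.8, 0.9, 7.4]
finger_gap: 39.5
grasp_force: 25.0
time: 9.8
tool_pos: [535.6, -284.1, 162.9]
orientation: [0.004, 0.689, 0.724, 0.002]
wrist_force: [0.1, -0.0, -1.6]
finger_gap: 40.0
grasp_force: 25.0
t 9.8 pos [ 535.6 -284.1  162.9] plan [358.1  69.4   4.3] [0.007 0.003 0.019] F [ 0.1 -0.  -1.6] gap 40.0 grip 25.0
```

```bash
python3 -m crank '[[[40,8,0],[0,0,0.01]],[[85,16,0],[0,0,0.019]],[[130,25,0],[0,0,0.019]],[[175,34,0],[0,0,0.019]],[[220,43,0],[0,0,0.019]],[[265,52,0],[0,0,0.019]],[[310,61,0],[0,0,0.019]],[[345,67,0],[0,0,0.019]],[[355.9,69.4,4],[0,0,0.019]],[[355.9,69.4,4],[0,0,0.019]],[[355.9,69.4,4],[0,0,0.019]],[[355.9,69.4,4],[0,0,0.019]]]'
python3 - <<'E'
from h import *
img,d,W=cloud("wrist"); save("w4.png",img)
s=state(); print(s["tool_pos"])
for n,c,r,h in(("carton",(512,75),45,74),("brush",(587,77),55,175)):
    m=(np.hypot(W[...,0]-c[0],W[...,1]-c[1])<r)&(abs(W[...,2]-h)<8); P=W[m][:,:2].astype(np.float32)
    if len(P): print(n,len(P),np.median(W[m][:,2]),cv2.minAreaRect(P))
plan(587.3,74.9,32,0.03)
E
```

```text
time: 11.0
tool_pos: [585.0, 73.9, 153.8]
orientation: [0.0, 0.697, 0.717, -0.0]
wrist_force: [-0.4, -0.4, -2.0]
finger_gap: 39.6
grasp_force: 25.0
[585.08865531  74.01488596 153.9392813 ]
carton 8239 74.20803730238167 ((512.7281494140625, 75.05776977539062), (50.905513763427734, 80.20262145996094), 1.3896441459655762)
brush 11623 169.31647331092637 ((585.8990478515625, 82.27814483642578), (61.210262298583984, 54.93507385253906), 1.4202373027801514)
t 11.05 pos [585.1  74.  153.9] plan [  0.9   2.2 121.9] [-0.     0.001 -0.002] F [ 0.2 -0.6 -0.1] gap 39.9 grip 25.0
```

View pics/w4.png

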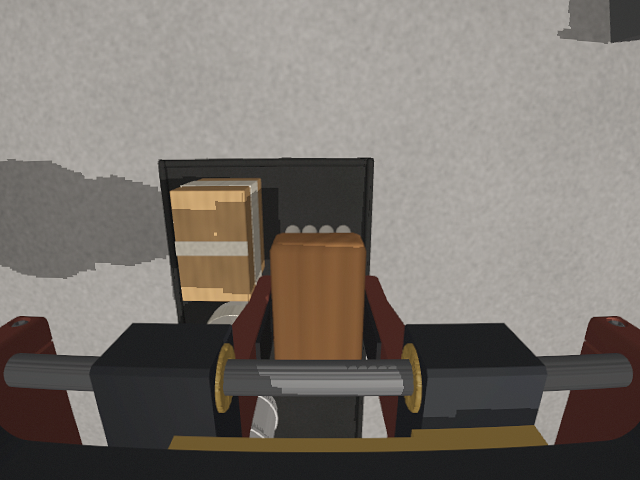

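```bash
python3 - <<'E'
from h import *
img,d,W=cloud("wrist"); c=img.astype(int)
m=(c[...,0]-c[...,2]>40)&(abs(W[...,2]-170)<6)&(abs(W[...,0]-587)<32)
v,u=np.nonzero(m); k=(u>278)&(u<358)
P=W[m][k]; print(len(P),np.percentile(P[:,2],50),"x",np.percentile(P[:,0],[1,99]),"y",np.percentile(P[:,1],[99,99.8]))
plan(587.3,74.9,32,0.03)
E
```

```text
9374 169.40698064890387 x [569.5142914  602.68572735] y [109.44641595 109.88714832]
t 11.1 pos [585.1  74.4 154. ] plan [  0.5   2.2 122. ] [ 0.     0.    -0.002] F [ 0.1  1.  -0.7] gap 40.2 grip 25.0
```

```bash
python3 -m crank '[[[0.3,2,40],[0,0,0]],[[0.3,2,80],[0,0,0]],[[0.3,2,105],[0,0,0]],[[0.3,2,115],[0,0,0]],[[0.3,2,118],[0,0,0]],[[0.3,2,118],[0,0,0]]]'
python3 -m crank '[[[0,0,1],[0,0,0]],[[0,0,2],[0,0,0]],[[0,0,2.5],[0,0,0]],[[0,0,2.5],[0,0,0]]]'
python3 -c "
from h import *
plan(587.3,74.5,32,0.03)"
```

```text
time: 11.7
tool_pos: [587.8, 76.2, 36.6]
orientation: [0.0, 0.696, 0.718, 0.0]
wrist_force: [-0.2, -0.6, -1.0]
finger_gap: 40.0
grasp_force: 25.0
time: 12.1
tool_pos: [587.4, 76.9, 33.8]
orientation: [0.0, 0.696, 0.718, 0.0]
wrist_force: [-0.6, -0.0, -0.3]
finger_gap: 40.1
grasp_force: 25.0
t 12.1 pos [587.4  76.9  33.8] plan [-2.4 -0.1  1.8] [ 0.001 -0.     0.001] F [-0.6 -0.  -0.3] gap 40.1 grip 25.0
```

```bash
python3 -m crank '[[[-2,0,0],[0,0,0]],[[-2,0,1],[0,0,0]],[[-2,0,1.5],[0,0,0]],[[-2,0,1.5],[0,0,0]]]'
python3 -c "
from h import *
plan(587.3,74.5,32,0.03)"
```

```text
time: 12.5
tool_pos: [587.4, 74.4, 32.7]
orientation: [0.0, 0.696, 0.718, 0.0]
wrist_force: [-3.0, -0.6, 8.1]
finger_gap: 39.7
grasp_force: 25.0
t 12.5 pos [587.4  74.4  32.7] plan [ 0.1 -0.1  0.7] [ 0.    -0.     0.001] F [-3.  -0.6  8.1] gap 39.7 grip 25.0
```

```bash
python3 -m crank '[[[0,0,0],[0,0,0]],[[0,0,0],[0,0,0]],[[0,0,0],[0,0,0]]]' 56
python3 -m crank '[[[0,0,-30],[0,0,0]],[[0,0,-80],[0,0,0]],[[0,0,-125],[0,0,0]],[[0,0,-130],[0,0,0]],[[0,0,-130],[0,0,0]]]'
python3 - <<'E'
from h import *
for n in("side","wrist"):
    img,d,W=cloud(n)
    for o,c,r,h,k in(("brush",(587,77),42,48,5),("carton",(511,74),48,74,6)):
        m=(np.hypot(W[...,0]-c[0],W[...,1]-c[1])<r)&(abs(W[...,2]-h)<k); P=W[m][:,:2].astype(np.float32)
        if len(P)>9:
            q=cv2.minAreaRect(P); print(n,o,len(P),np.round([*q[0],*q[1],q[2]],1))
plan(479,385.5,160)
E
```

```text
time: 12.8
tool_pos: [587.3, 74.8, 31.8]
orientation: [0.0, 0.696, 0.718, 0.0]
wrist_force: [0.1, 0.3, 1.3]
finger_gap: 55.1
grasp_force: 0.0
time: 13.3
tool_pos: [588.1, 75.1, 163.3]
orientation: [0.001, 0.696, 0.718, 0.002]
wrist_force: [0.7, -0.6, -0.6]
finger_gap: 55.7
grasp_force: 0.0
side brush 472 [587.   75.9  40.7  67.5   3.4]
side carton 870 [511.6  74.5  52.8  82.6   2. ]
wrist brush 4088 [588.   77.3  39.9  64.8   1.9]
wrist carton 7411 [512.9  75.3  50.8  79.8   1.6]
t 13.4 pos [586.5  75.  160.7] plan [313.7 -97.7   0.9] [-0.001  0.    -0.001] F [-1.   0.4  0.1] gap 56.0 grip 0.0
```

Brush placed: gap about 30 mm and centred. Next is the large cap.

```bash
python3 -m crank '[[[40,-12,0],[0,0,0]],[[85,-26,0],[0,0,0]],[[130,-40,0],[0,0,0]],[[175,-54,0],[0,0,0]],[[220,-68,0],[0,0,0]],[[265,-82,0],[0,0,0]],[[300,-93,0],[0,0,0]],[[313.7,-97.7,0.9],[0,0,0]],[[313.7,-97.7,0.9],[0,0,0]],[[313.7,-97.7,0.9],[0,0,0]],[[313.7,-97.7,0.9],[0,0,0]]]' 80 8
cat >> h.py <<'E'
def circ(n,c,h,R,tol=5):
    "rim circle fit at height h"
    img,d,W=cloud(n)
    m=(np.hypot(W[...,0]-c[0],W[...,1]-c[1])<R+12)&(abs(W[...,2]-h)<tol)&(img[...,2]>img[...,0].astype(int)+40)
    P=W[m]; 
    if len(P)<8: print(n,"few"); return
    e=cv2.minEnclosingCircle(P[:,:2].astype(np.float32)); print(n,len(P),"z",np.percentile(P[:,2],[50,95]).round(1),"circ",np.round([*e[0],e[1]],1))
E
python3 - <<'E'
from h import *
for n in("wrist","side","top"): circ(n,(479,385.5),26,32)
circ("wrist",(528.4,281),39,26)
plan(479,385.5,17)
E
```

```text
time: 14.5
tool_pos: [481.1, 382.6, 160.7]
orientation: [0.001, 0.697, 0.717, -0.0]
wrist_force: [-0.8, -0.5, -0.3]
finger_gap: 80.0
grasp_force: 0.0
wrist 921 z [26.  27.3] circ [478.6 385.8  31.9]
side 178 z [25.8 29. ] circ [479.5 385.2  33.8]
top 160 z [25.3 28. ] circ [478.2 384.8  32.3]
wrist 531 z [38.9 40.2] circ [529.2 282.   26.1]
t 14.7 pos [480.6 384.  161.2] plan [  1.5  -1.6 144.2] [ 0.    -0.    -0.003] F [0.6 1.1 0. ] gap 80.1 grip 0.0
```

```bash
python3 -m crank '[[[1.5,-1.6,45],[0,0,0]],[[1.5,-1.6,90],[0,0,0]],[[1.5,-1.6,125],[0,0,0]],[[1.5,-1.6,140],[0,0,0]],[[1.5,-1.6,144],[0,0,0]],[[1.5,-1.6,144],[0,0,0]]]' 80 10
python3 -c "
from h import *
plan(478.8,385.5,15)"
```

```text
time: 15.3
tool_pos: [478.9, 386.8, 17.7]
orientation: [0.0, 0.696, 0.718, 0.0]
wrist_force: [0.2, -0.1, 0.6]
finger_gap: 80.2
grasp_force: 0.0
t 15.3 pos [478.9 386.8  17.7] plan [-1.3 -0.2  2.7] [ 0.001 -0.    -0.002] F [ 0.2 -0.1  0.6] gap 80.2 grip 0.0
```

```bash
python3 -m crank '[[[-1,0,2.5],[0,0,0]],[[-1,0,2.5],[0,0,0]]]'
python3 -m crank '[[[0,0,0],[0,0,0]],[[0,0,0],[0,0,0]],[[0,0,0],[0,0,0]],[[0,0,0],[0,0,0]],[[0,0,0],[0,0,0]]]' 54 10
python3 -m crank '[[[0,0,-8],[0,0,0]],[[0,0,-45],[0,0,0]],[[0,0,-95],[0,0,0]],[[0,0,-140],[0,0,0]],[[0,0,-155],[0,0,0]],[[0,0,-155],[0,0,0]]]'
python3 -c "
from h import *
plan(514.3,-25.7,160)"
```

```text
time: 15.5
tool_pos: [479.0, 386.2, 15.9]
orientation: [-0.0, 0.696, 0.718, 0.001]
wrist_force: [1.5, 0.3, 0.0]
finger_gap: 80.3
grasp_force: 0.0
time: 16.0
tool_pos: [478.4, 386.0, 14.9]
orientation: [-0.0, 0.696, 0.718, 0.0]
wrist_force: [-1.4, -0.0, 5.0]
finger_gap: 62.3
grasp_force: 10.0
time: 16.6
tool_pos: [479.3, 386.6, 172.2]
orientation: [-0.0, 0.696, 0.718, 0.002]
wrist_force: [-0.7, 0.9, -0.3]
finger_gap: 62.1
grasp_force: 10.0
t 16.6 pos [479.3 386.6 172.2] plan [-413.2   22.2   10.8] [ 0.003 -0.004 -0.001] F [-0.7  0.9 -0.3] gap 62.1 grip 10.0
```

```bash
python3 -m crank '[[[-30,2,0],[0,0,0]],[[-75,4,0],[0,0,0]],[[-120,6,0],[0,0,0]],[[-165,9,0],[0,0,0]],[[-210,11,0],[0,0,0]],[[-255,14,0],[0,0,0]],[[-300,16,0],[0,0,0]],[[-345,18,0],[0,0,0]],[[-385,20.5,5],[0,0,0]],[[-408,22,10],[0,0,0]],[[-413.2,22.2,10.8],[0,0,0]],[[-413.2,22.2,10.8],[0,0,0]]]'
python3 - <<'E'
from h import *
img,d,W=cloud("wrist"); save("w5.png",img)
import time
for _ in range(2): plan(514.3,-25.7,79)
circ("wrist",(514,-26),171,32,8); circ("side",(514,-26),171,32,8)
plan(514.3,-25.7,79)
E
```

```text
time: 17.8
tool_pos: [512.2, -27.0, 157.2]
orientation: [-0.001, 0.697, 0.717, -0.001]
wrist_force: [0.6, -0.5, -0.9]
finger_gap: 62.5
grasp_force: 10.0
t 17.85 pos [512.5 -25.8 157.5] plan [ 0.   2.  78.5] [-0.002 -0.    -0.001] F [0.5 0.5 0.3] gap 62.4 grip 10.0
t 17.85 pos [512.5 -25.8 157.5] plan [ 0.   2.  78.5] [-0.002 -0.    -0.001] F [0.5 0.5 0.3] gap 62.4 grip 10.0
wrist 2907 z [168.3 169.6] circ [513.4 -25.6  32.1]
side 179 z [168.8 171.5] circ [515.4 -30.7  32.7]
t 17.95 pos [513.  -24.9 158.1] plan [-0.9  1.4 79.1] [-0.001 -0.     0.001] F [ 0.2 -0.7 -0.2] gap 61.9 grip 10.0
```

View pics/w5.png

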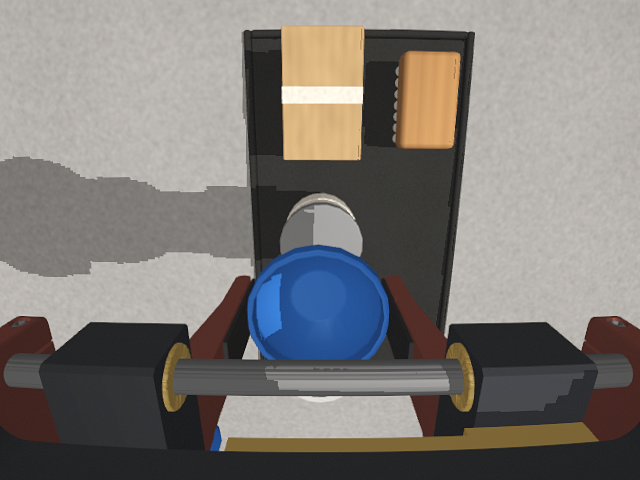

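The wrist view shows the cap level in the fingers at (318,305), above the tub at (320,235), with the carton at (322,95) and the brush at (430,100). Lowering now.

```bash
python3 -m crank '[[[-1,1,30],[0,0,0]],[[-1,1,60],[0,0,0]],[[-1,1,71],[0,0,0]],[[-1,1,75],[0,0,0]],[[-1,1,75],[0,0,0]],[[-1,1,75],[0,0,0]]]'
python3 -c "
from h import *
plan(514,-26.1,79)"
```

```text
time: 18.55
tool_pos: [515.0, -27.4, 84.7]
orientation: [0.0, 0.696, 0.718, 0.001]
wrist_force: [0.4, 0.1, -0.3]
finger_gap: 62.5
grasp_force: 10.0
t 18.55 pos [515.  -27.4  84.7] plan [ 1.3 -1.   5.7] [ 0.002 -0.    -0.001] F [ 0.4  0.1 -0.3] gap 62.5 grip 10.0
```

```bash
python3 -m crank '[[[1,-0.7,2],[0,0,0]],[[1,-0.7,4],[0,0,0]],[[1,-0.7,5],[0,0,0]],[[1,-0.7,5.5],[0,0,0]],[[1,-0.7,5.5],[0,0,0]]]'
python3 -c "
from h import *
plan(514,-26.1,79)"
```

```text
time: 19.05
tool_pos: [513.7, -26.5, 78.8]
orientation: [-0.0, 0.696, 0.718, 0.0]
wrist_force: [-2.0, 0.4, 8.2]
finger_gap: 62.2
grasp_force: 10.0
t 19.05 pos [513.7 -26.5  78.8] plan [ 0.3  0.3 -0.2] [ 0.    -0.001 -0.001] F [-2.   0.4  8.2] gap 62.2 grip 10.0
```

Contact at the expected height (8 N). Releasing, checking centring, and going to the medium cap.

```bash
python3 -m crank '[[[0,0,-0.5],[0,0,0]],[[0,0,-0.5],[0,0,0]],[[0,0,-0.5],[0,0,0]],[[0,0,-0.5],[0,0,0]]]' 80
python3 -m crank '[[[0,0,-30],[0,0,0]],[[0,0,-75],[0,0,0]],[[0,0,-100],[0,0,0]],[[0,0,-100],[0,0,0]],[[0,0,-100],[0,0,0]]]'
python3 - <<'E'
from h import *
circ("wrist",(514,-26),90,32); circ("side",(514,-26),90,32)
img,d,W=cloud("wrist");save("w6.png",img)
plan(528.9,281.6,175)
E
```

```text
time: 19.45
tool_pos: [513.5, -26.6, 78.5]
orientation: [-0.0, 0.696, 0.718, -0.0]
wrist_force: [0.7, -0.2, -0.1]
finger_gap: 80.0
grasp_force: 0.0
time: 19.95
tool_pos: [513.6, -26.3, 178.7]
orientation: [0.0, 0.696, 0.718, 0.001]
wrist_force: [-0.3, -0.9, -0.6]
finger_gap: 80.2
grasp_force: 0.0
wrist 1350 z [90.  91.2] circ [514.6 -26.6  32.1]
side 254 z [90.2 92.8] circ [513.1 -25.9  33.9]
t 20.1 pos [512.7 -26.5 177.4] plan [307.5  25.8   2.3] [-0.002  0.    -0.001] F [0.4 0.8 0.1] gap 80.1 grip 0.0
```

View pics/w6.png

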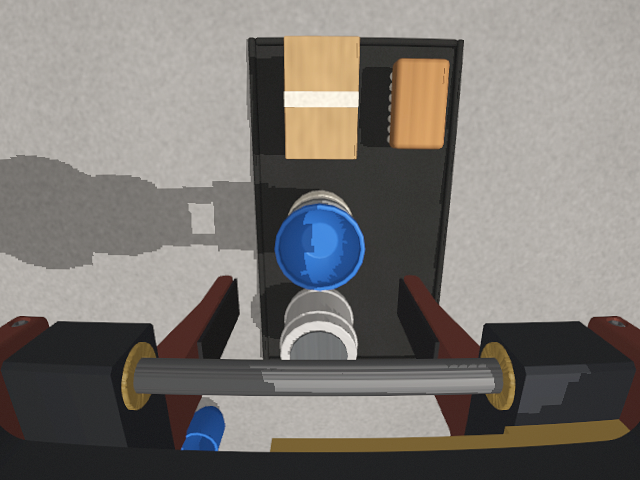

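The large cap at (320,247) sits centred on the tub, matching its axis within 1 mm. Moving to the medium cap.

```bash
python3 -m crank '[[[40,4,0],[0,0,0]],[[85,7,0],[0,0,0]],[[130,11,0],[0,0,0]],[[175,15,0],[0,0,0]],[[220,18,0],[0,0,0]],[[265,22,0],[0,0,0]],[[298,25,2],[0,0,0]],[[307.5,25.5,12],[0,0,0]],[[307.5,25.5,12],[0,0,0]],[[307.5,25.5,12],[0,0,0]],[[307.5,25.5,12],[0,0,0]]]' 72 10
python3 - <<'E'
from h import *
circ("wrist",(529,282),39,26); circ("side",(529,282),39,26)
plan(528.6,281.8,37)
E
```

```text
time: 21.2
tool_pos: [529.9, 279.2, 166.7]
orientation: [0.0, 0.697, 0.717, -0.0]
wrist_force: [0.1, 0.3, -0.3]
finger_gap: 72.2
grasp_force: 0.0
wrist 793 z [39.  40.3] circ [529.  281.1  26. ]
side 150 z [38.7 42.2] circ [527.7 279.9  27.5]
t 21.3 pos [530.  279.9 167.1] plan [  2.   -1.4 130.1] [ 0.    -0.    -0.003] F [-0.2 -0.2 -0.1] gap 72.0 grip 0.0
```

```bash
python3 -m crank '[[[0.5,-1.4,45],[0,0,0]],[[0.5,-1.4,90],[0,0,0]],[[0.5,-1.4,118],[0,0,0]],[[0.5,-1.4,127],[0,0,0]],[[0.5,-1.4,127],[0,0,0]],[[0.5,-1.4,127],[0,0,0]]]' 72 10
python3 - <<'E'
from h import *
for _ in range(3): plan(528.6,281.2,37); camera("top")
E
```

```text
time: 21.9
tool_pos: [529.2, 282.0, 41.2]
orientation: [0.0, 0.696, 0.718, 0.001]
wrist_force: [-0.1, -0.1, -0.3]
finger_gap: 72.0
grasp_force: 0.0
t 21.9 pos [529.2 282.   41.2] plan [-0.8 -0.7  4.2] [ 0.002 -0.001 -0.002] F [-0.1 -0.1 -0.3] gap 72.0 grip 0.0
t 21.95 pos [529.3 282.3  41.5] plan [-1.1 -0.8  4.5] [ 0.002 -0.001 -0.001] F [-0.3 -0.1 -0.5] gap 72.1 grip 0.0
t 22.0 pos [529.3 282.5  41.6] plan [-1.3 -0.8  4.6] [ 0.003 -0.002 -0.001] F [-0.3  0.  -0. ] gap 71.8 grip 0.0
```

```bash
python3 -m crank '[[[-1,-0.6,4.5],[0,0,0]],[[-1,-0.6,4.5],[0,0,0]]]'
python3 -m crank '[[[0,0,0],[0,0,0]],[[0,0,0],[0,0,0]],[[0,0,0],[0,0,0]],[[0,0,0],[0,0,0]],[[0,0,0],[0,0,0]]]' 42 10
python3 -m crank '[[[0,0,-8],[0,0,0]],[[0,0,-45],[0,0,0]],[[0,0,-95],[0,0,0]],[[0,0,-140],[0,0,0]],[[0,0,-150],[0,0,0]],[[0,0,-150],[0,0,0]],[[0,0,-150],[0,0,0]]]'
python3 -c "
from h import *
plan(514,-26.4,180)"
```

```text
time: 22.25
tool_pos: [527.3, 281.0, 35.3]
orientation: [-0.0, 0.696, 0.718, 0.0]
wrist_force: [0.7, -0.9, -0.6]
finger_gap: 71.9
grasp_force: 0.0
time: 22.75
tool_pos: [527.6, 281.0, 35.2]
orientation: [0.0, 0.696, 0.718, 0.0]
wrist_force: [-1.0, -0.6, 1.2]
finger_gap: 52.6
grasp_force: 10.0
time: 23.45
tool_pos: [526.7, 280.9, 184.2]
orientation: [-0.0, 0.696, 0.718, -0.001]
wrist_force: [-0.4, 0.4, -0.9]
finger_gap: 52.5
grasp_force: 10.0
t 23.45 pos [526.7 280.9 184.2] plan [-306.7  -22.3    4.4] [-0.001  0.    -0.001] F [-0.4  0.4 -0.9] gap 52.5 grip 10.0
```

```bash
python3 -m crank '[[[-30,-3,0],[0,0,0]],[[-75,-6,0],[0,0,0]],[[-120,-9,0],[0,0,0]],[[-165,-12,0],[0,0,0]],[[-210,-15,0],[0,0,0]],[[-255,-18.5,0],[0,0,0]],[[-290,-21,0],[0,0,0]],[[-303,-22,2],[0,0,0]],[[-306.7,-22.3,2],[0,0,0]],[[-306.7,-22.3,2],[0,0,0]],[[-306.7,-22.3,2],[0,0,0]]]'
python3 - <<'E'
from h import *
for _ in range(3): camera("top")
plan(514,-26.4,105)
circ("wrist",(514,-26),184,26,8)
img,d,W=cloud("wrist"); save("w7.png",img)
plan(514,-26.4,105)
E
```

```text
time: 24.55
tool_pos: [514.6, -24.4, 182.5]
orientation: [-0.001, 0.695, 0.719, -0.0]
wrist_force: [-0.0, 0.4, 0.4]
finger_gap: 52.4
grasp_force: 10.0
t 24.7 pos [514.8 -24.8 183. ] plan [-1.6 -0.9 78. ] [-0.    -0.     0.001] F [ 0.2  0.8 -0.4] gap 52.4 grip 10.0
wrist 3876 z [185.8 187.7] circ [515.8 -25.4  27.1]
t 24.8 pos [514.8 -25.3 183.1] plan [-1.1 -0.8 78.1] [-0.    -0.     0.001] F [ 0.6 -0.4 -0.6] gap 52.1 grip 10.0
```

View pics/w7.png

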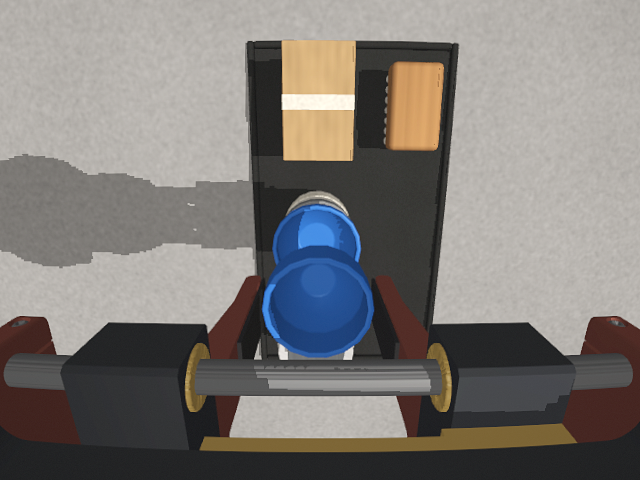

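The medium cap is held at (318,303) over the large cap at (318,243). Lowering in two stages.

```bash
python3 -m crank '[[[-1.2,-0.9,35],[0,0,0]],[[-1.2,-0.9,60],[0,0,0]],[[-1.2,-0.9,70],[0,0,0]],[[-1.2,-0.9,73],[0,0,0]],[[-1.2,-0.9,73],[0,0,0]],[[-1.2,-0.9,73],[0,0,0]]]'
python3 - <<'E'
from h import *
for _ in range(3): plan(513.9,-26.4,102.5); camera("top")
E
```

```text
time: 25.4
tool_pos: [514.6, -27.5, 111.1]
orientation: [0.0, 0.696, 0.718, 0.001]
wrist_force: [-0.3, -0.4, 0.4]
finger_gap: 52.4
grasp_force: 10.0
t 25.4 pos [514.6 -27.5 111.1] plan [ 1.1 -0.7  8.6] [ 0.002 -0.    -0.001] F [-0.3 -0.4  0.4] gap 52.4 grip 10.0
t 25.45 pos [514.6 -27.5 111.2] plan [ 1.1 -0.7  8.7] [ 0.002 -0.    -0.001] F [ 0.7 -0.4 -1.4] gap 52.2 grip 10.0
t 25.5 pos [514.6 -27.4 111.1] plan [ 1.  -0.7  8.6] [ 0.002 -0.    -0.001] F [0.8 0.5 0.8] gap 52.2 grip 10.0
```

```bash
python3 -m crank '[[[1,-0.6,2],[0,0,0]],[[1,-0.6,4],[0,0,0]],[[1,-0.6,6],[0,0,0]],[[1,-0.6,7],[0,0,0]],[[1,-0.6,8],[0,0,0]],[[1,-0.6,8],[0,0,0]]]'
python3 - <<'E'
from h import *
for _ in range(2): plan(513.9,-26.4,102.5); camera("top")
E
```

```text
time: 26.15
tool_pos: [513.2, -26.5, 102.1]
orientation: [-0.0, 0.696, 0.718, -0.0]
wrist_force: [-0.7, 0.7, 1.6]
finger_gap: 52.6
grasp_force: 10.0
t 26.15 pos [513.2 -26.5 102.1] plan [ 0.1  0.8 -0.4] [-0.    -0.    -0.001] F [-0.7  0.7  1.6] gap 52.6 grip 10.0
t 26.2 pos [513.1 -26.5 102.1] plan [ 0.1  0.8 -0.4] [-0.    -0.    -0.001] F [-0.  -0.4  1.4] gap 52.4 grip 10.0
```

```bash
python3 -m crank '[[[0,0.6,0],[0,0,0]],[[0,0.6,0.5],[0,0,0]],[[0,0.6,0.5],[0,0,0]]]'
python3 -m crank '[[[0,0,-0.3],[0,0,0]],[[0,0,-0.3],[0,0,0]],[[0,0,-0.3],[0,0,0]],[[0,0,-0.3],[0,0,0]]]' 70
python3 -m crank '[[[0,0,-30],[0,0,0]],[[0,0,-75],[0,0,0]],[[0,0,-90],[0,0,0]],[[0,0,-90],[0,0,0]],[[0,0,-90],[0,0,0]]]'
python3 - <<'E'
from h import *
circ("wrist",(514,-26),106,26); circ("side",(514,-26),106,26)
plan(397.6,-256.2,190)
E
```

```text
time: 26.55
tool_pos: [513.4, -26.5, 102.1]
orientation: [-0.0, 0.696, 0.718, -0.0]
wrist_force: [-4.4, 0.0, 9.3]
finger_gap: 52.5
grasp_force: 10.0
time: 26.95
tool_pos: [513.9, -26.5, 101.8]
orientation: [0.0, 0.696, 0.718, -0.0]
wrist_force: [-0.2, -0.1, -0.5]
finger_gap: 70.0
grasp_force: 0.0
time: 27.45
tool_pos: [513.6, -26.2, 191.5]
orientation: [-0.0, 0.696, 0.718, 0.0]
wrist_force: [0.7, -0.3, -0.2]
finger_gap: 69.8
grasp_force: 0.0
wrist 1103 z [106.  107.2] circ [514.1 -26.4  26. ]
side 207 z [106.2 108.8] circ [512.9 -26.6  26.6]
t 27.55 pos [513.  -26.3 190.7] plan [-226.2 -122.5    0.9] [-0.002  0.    -0.001] F [ 0.   0.6 -0.4] gap 69.8 grip 0.0
```

The medium cap is seated: rim at z 106.0, as expected. Moving to the small cap.

```bash
python3 -m crank '[[[-35,-19,0],[0,0,0]],[[-73,-40,0],[0,0,0]],[[-112,-61,0],[0,0,0]],[[-150,-81,0],[0,0,0]],[[-188,-102,0],[0,0,0]],[[-215,-116,5],[0,0,0]],[[-226.2,-122.5,15],[0,0,0]],[[-226.2,-122.5,15],[0,0,0]],[[-226.2,-122.5,15],[0,0,0]]]' 62 10
python3 - <<'E'
from h import *
circ("wrist",(397.6,-256.2),52,20); circ("wrist",(397.6,-256.2),52,20); circ("side",(397.6,-256.2),52,20)
plan(397.6,-256.2,50)
E
```

```text
time: 28.45
tool_pos: [398.1, -255.8, 176.2]
orientation: [-0.001, 0.696, 0.718, -0.001]
wrist_force: [-0.5, -1.2, -0.3]
finger_gap: 62.3
grasp_force: 0.0
wrist 610 z [52.  53.3] circ [ 398.2 -255.8   20. ]
wrist 617 z [51.9 53.3] circ [ 398.2 -255.9   20. ]
side 142 z [52.5 55.2] circ [ 397.4 -256.7   20.4]
t 28.6 pos [ 399.1 -255.3  176.9] plan [ -0.9  -1.5 126.9] [-0.    -0.     0.001] F [0.9 0.1 1.2] gap 61.3 grip 0.0
```

```bash
python3 -m crank '[[[0,-1,45],[0,0,0]],[[0,-1,90],[0,0,0]],[[0,-1,114],[0,0,0]],[[0,-1,122],[0,0,0]],[[0,-1,122],[0,0,0]],[[0,-1,122],[0,0,0]]]' 62 10
python3 - <<'E'
from h import *
for _ in range(2): plan(397.8,-256.1,50); camera("top")
E
```

```text
time: 29.2
tool_pos: [398.3, -256.6, 56.0]
orientation: [0.001, 0.696, 0.718, 0.0]
wrist_force: [0.7, -0.5, 0.1]
finger_gap: 61.8
grasp_force: 0.0
t 29.2 pos [ 398.3 -256.6   56. ] plan [ 0.5 -0.5  6. ] [ 0.001  0.001 -0.001] F [ 0.7 -0.5  0.1] gap 61.8 grip 0.0
t 29.25 pos [ 398.5 -256.7   56.2] plan [ 0.6 -0.6  6.2] [ 0.002  0.001 -0.001] F [-0.1  0.3  0. ] gap 61.9 grip 0.0
```

```bash
python3 -m crank '[[[0.3,-0.4,5],[0,0,0]],[[0.3,-0.4,5.3],[0,0,0]],[[0.3,-0.4,5.3],[0,0,0]]]'
python3 -m crank '[[[0,0,0],[0,0,0]],[[0,0,0],[0,0,0]],[[0,0,0],[0,0,0]],[[0,0,0],[0,0,0]],[[0,0,0],[0,0,0]]]' 30 10
python3 -m crank '[[[0,0,-8],[0,0,0]],[[0,0,-45],[0,0,0]],[[0,0,-95],[0,0,0]],[[0,0,-140],[0,0,0]],[[0,0,-150],[0,0,0]],[[0,0,-150],[0,0,0]],[[0,0,-150],[0,0,0]]]'
python3 -c "
from h import *
plan(513.8,-26.4,200)"
```

```text
time: 29.6
tool_pos: [397.0, -256.1, 49.8]
orientation: [0.0, 0.696, 0.718, 0.0]
wrist_force: [-0.5, 0.1, -0.3]
finger_gap: 61.9
grasp_force: 0.0
time: 30.1
tool_pos: [397.0, -256.1, 49.6]
orientation: [0.0, 0.696, 0.718, 0.0]
wrist_force: [-0.0, 0.7, 0.5]
finger_gap: 39.6
grasp_force: 10.0
time: 30.8
tool_pos: [396.6, -255.4, 198.8]
orientation: [-0.001, 0.696, 0.718, 0.0]
wrist_force: [0.1, 1.1, 0.6]
finger_gap: 39.5
grasp_force: 10.0
t 30.8 pos [ 396.6 -255.4  198.8] plan [225.2 124.4  -1.1] [-0.001 -0.001 -0.   ] F [0.1 1.1 0.6] gap 39.5 grip 10.0
```

```bash
python3 -m crank '[[[25,14,0],[0,0,0]],[[60,33,0],[0,0,0]],[[98,54,0],[0,0,0]],[[136,75,0],[0,0,0]],[[174,96,0],[0,0,0]],[[205,113,0],[0,0,0]],[[221,122,0],[0,0,0]],[[225.2,124.4,0],[0,0,0]],[[225.2,124.4,0],[0,0,0]],[[225.2,124.4,0],[0,0,0]]]'
python3 - <<'E'
from h import *
for _ in range(2): camera("top")
circ("wrist",(514,-26),201,20,8)
img,d,W=cloud("wrist"); save("w8.png",img)
plan(513.8,-26.4,119.6)
E
```

```text
time: 31.8
tool_pos: [513.5, -29.2, 199.3]
orientation: [-0.0, 0.697, 0.717, -0.001]
wrist_force: [0.6, -0.6, -0.1]
finger_gap: 39.3
grasp_force: 10.0
wrist 2617 z [201.4 203. ] circ [515.  -29.4  21.2]
t 32.0 pos [514.  -28.4 199.8] plan [ 2.  -0.2 80.2] [ 0.    -0.    -0.003] F [-0.4  0.1 -0.8] gap 39.5 grip 10.0
```

View pics/w8.png

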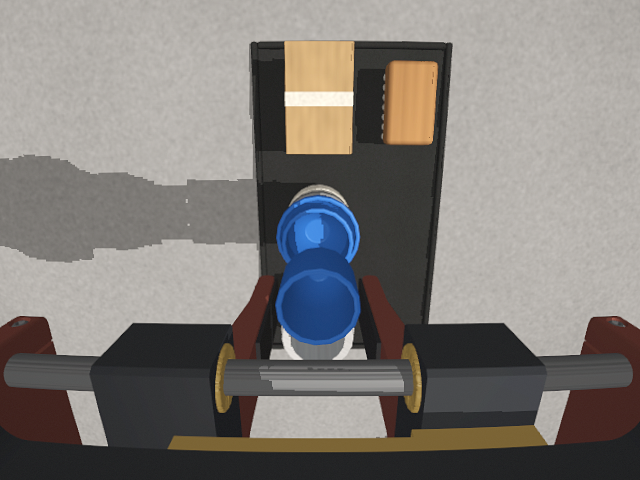

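The small cap is held at (318,303), behind the nested caps at (318,235). I'll shift about 2.5 mm in y and lower in stages.

```bash
python3 -m crank '[[[2.5,-0.3,35],[0,0,0]],[[2.5,-0.3,60],[0,0,0]],[[2.5,-0.3,70],[0,0,0]],[[2.5,-0.3,73],[0,0,0]],[[2.5,-0.3,73],[0,0,0]],[[2.5,-0.3,73],[0,0,0]]]'
python3 - <<'E'
from h import *
for _ in range(2): plan(513.8,-26.4,119.6); camera("top")
E
```

```text
time: 32.6
tool_pos: [514.7, -24.9, 127.7]
orientation: [0.001, 0.696, 0.718, 0.001]
wrist_force: [-0.8, -0.3, 0.1]
finger_gap: 39.9
grasp_force: 10.0
t 32.6 pos [514.7 -24.9 127.7] plan [-1.5 -0.9  8.1] [ 0.002 -0.    -0.001] F [-0.8 -0.3  0.1] gap 39.9 grip 10.0
t 32.65 pos [514.7 -24.8 127.7] plan [-1.6 -0.9  8.1] [ 0.002 -0.    -0.001] F [ 0.1  0.6 -0.5] gap 39.9 grip 10.0
```

```bash
python3 -m crank '[[[-1.5,-0.7,2],[0,0,0]],[[-1.5,-0.7,4],[0,0,0]],[[-1.5,-0.7,6],[0,0,0]],[[-1.5,-0.7,7],[0,0,0]],[[-1.5,-0.7,7.5],[0,0,0]],[[-1.5,-0.7,7.5],[0,0,0]]]'
python3 - <<'E'
from h import *
for _ in range(2): plan(513.8,-26.4,119.6); camera("top")
E
```

```text
time: 33.3
tool_pos: [513.3, -26.2, 119.5]
orientation: [-0.0, 0.696, 0.718, 0.0]
wrist_force: [-2.2, 0.7, 6.1]
finger_gap: 39.9
grasp_force: 10.0
t 33.3 pos [513.3 -26.2 119.5] plan [-0.2  0.5 -0.1] [-0.    -0.    -0.001] F [-2.2  0.7  6.1] gap 39.9 grip 10.0
t 33.35 pos [513.3 -26.2 119.5] plan [-0.2  0.5 -0.1] [-0.    -0.    -0.001] F [-1.7 -0.5  6.4] gap 39.6 grip 10.0
```

Seated contact at the expected height. Releasing and retreating.

```bash
python3 -m crank '[[[0,0.4,-0.2],[0,0,0]],[[0,0.4,-0.2],[0,0,0]]]'
python3 -m crank '[[[0,0,-0.3],[0,0,0]],[[0,0,-0.3],[0,0,0]],[[0,0,-0.3],[0,0,0]],[[0,0,-0.3],[0,0,0]]]' 64
python3 -m crank '[[[0,0,-30],[0,0,0]],[[0,0,-75],[0,0,0]],[[0,0,-90],[0,0,0]],[[0,0,-90],[0,0,0]],[[0,0,-90],[0,0,0]]]'
python3 - <<'E'
from h import *
circ("wrist",(514,-26),122,20); circ("wrist",(514,-26),106,26,3);circ("wrist",(514,-26),90,32,3)
img,d,W=cloud("wrist"); 
for o,c,r,h in(("brush",(587,77),42,48),("carton",(511,74),48,74)):
    m=(np.hypot(W[...,0]-c[0],W[...,1]-c[1])<r)&(abs(W[...,2]-h)<6); q=cv2.minAreaRect(W[m][:,:2].astype(np.float32)); print(o,np.round([*q[0],*q[1],q[2]],1))
img,d,W=cloud("side"); save("s9.png",cv2.resize(img[150:390,240:560],(800,600)))
m=(np.hypot(W[...,0]-515,W[...,1]+124)<42)&(abs(W[...,2]-79)<6); print("can",cv2.minEnclosingCircle(W[m][:,:2].astype(np.float32)))
E
```

```text
time: 33.6
tool_pos: [513.4, -26.1, 119.5]
orientation: [-0.0, 0.696, 0.718, -0.0]
wrist_force: [-2.9, -0.1, 5.9]
finger_gap: 39.5
grasp_force: 10.0
time: 34.0
tool_pos: [513.7, -26.2, 119.5]
orientation: [0.0, 0.696, 0.718, -0.0]
wrist_force: [0.7, 1.4, 0.1]
finger_gap: 63.5
grasp_force: 0.0
time: 34.5
tool_pos: [513.4, -25.9, 209.1]
orientation: [-0.0, 0.696, 0.718, 0.0]
wrist_force: [-0.1, 0.8, -1.7]
finger_gap: 63.7
grasp_force: 0.0
wrist 836 z [121.9 123.2] circ [514.2 -25.8  20. ]
wrist 870 z [106.2 107.9] circ [514.2 -26.7  26.2]
wrist 1016 z [90.1 91.9] circ [514.4 -26.8  31.9]
brush [588.2  76.9  41.   65.5   2.2]
carton [512.7  74.9  50.4  79.    1.7]
can ((516.1174926757812, -123.87427520751953), 32.53995895385742)
```

View pics/s9.png

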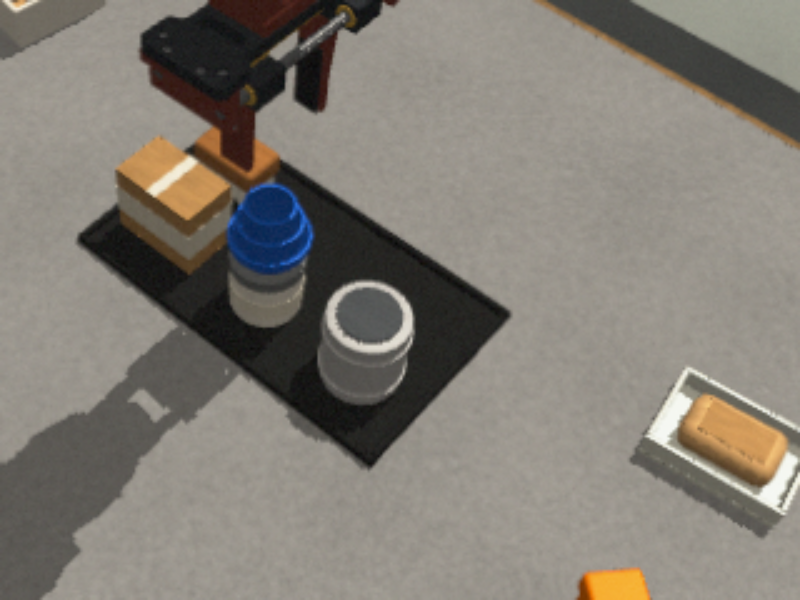

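The caps are nested on the tub at (268,230), between the carton (175,200) and the canister (366,340), and the brush is behind the carton at (237,155). The rims are at z 90, 106 and 122 as they should be, and the gripper touches nothing.

```bash
python3 -c "
from cell import finish_job
print(finish_job())"
```

```text
the job is handed in; nothing more can be done
None
```

The job is handed in at about 35 s of the 133 s allowed: the tub is midway between carton and canister within about 1 mm, the brush is centred behind the carton with a gap of about 3 cm, the three caps are fully nested on the tub's lid, and the carton and canister have not moved.

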